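# Drop the small-hole throat ring into the router plate

## Robot

A 6-joint arm with a two-finger parallel gripper is mounted at the origin on the work surface. World frame = base frame: x ahead of the robot, y to its left, z up, the work surface at z = 0. Lengths are in m, angles in rad, forces in N, time in s.
With the tool pointing down it reaches from about 0.375 to 0.9 m from the base axis. Payload 3.1 kg.
Tool frame: the origin (TCP) lies midway between the tips of the shut fingers; the grasp point (between the pads) lies pinch_z behind it (pinch_z is the distance from the TCP to the grasp point, in m); y points along the fingers, z is the direction in which the jaws open and shut, and the axes are right-handed (so a half turn about y gives the same grasp; the last joint's range is limited). The gripper opens to 87 mm and grips with 3 to 60 N. Pads are 19 mm wide; open, the fingers measure 117 mm over their backs; the gripper's body (75 mm by 190 mm) begins 51 mm behind the grasp point.
Start: joints at [0.999, 0.527, 1.433, -0, 1.181, -0.178], TCP at [0.24, 0.577, 0.223] pointing down, gripper open.
Joint ranges: [-3.08, 3.08], [-0.75, 2.2], [0.22, 2.44], [-1.43, 4.57], [0, 2.65], [-2.85, 2.85]. Speed limits (rad/s): [2.79, 2.79, 3.14, 3.14, 3.14, 3.14].

## Interface

Orientations are given as a unit quaternion [x, y, z, w].
In Python, from rig import get_obs, camera, hand_in, pinch_z gives the robot as it stands. The module is installed in compiled form; this text tells all that it offers.
- The arm moves only by the tool arm_command, never from a script. Its argument "plan" is a list of rows, each a list of 2 entries, a list of its own where there are three numbers: the shift along the world's x, y, z in units of 25 mm (1.0 is 25 mm), then the turn about the world's z in units of 5 degrees (1.0 is 5 degrees). A call has 1 to 5 rows; each row is the pose to reach, as a shift and turn from the pose commanded when the call began; what a row does not reach only later rows make up. A row lasts 1/10 s, in which the tool goes at most 50 mm and 8.59 degrees, less where a joint would pass 70% of its speed; a pose out of reach is approached as far as the arm can. A call with a gripper value outside its range is refused whole. "fingers" is the opening, from -1 (shut) to 1 (fully open), set as the call begins (left out, the last holds). The fingers move at their own pace and stop on an object; "force" is the grip in N (left out, the last holds). Time passes only in rows, so rows that repeat a pose let the fingers close. It gives the time, the measured TCP pose, the force and the opening at its end, in the units of the state.
- get_obs(): the state, without advancing time (a new reading comes with each control period).
- camera(name): name is "scene" or "top" or "wrist"; returns a dict with "pixels" (384x512x3 uint8, red, green, blue), "camera_matrix" (3x3 intrinsics, pixels), "R" (3x3) and "t" (3): a world point X has camera coordinates R X + t. Camera axes: x right, y down, z forward; pixel columns grow to the right and rows downward; lengths in m; the calibration is good to about 2 mm. A picture is of the moment at which its call begins. There is no depth.
- hand_in(): hands the job in, once; it reports no verdict.
The state is a dict: "time": time; "q": joint angles; "joint_velocities": joint speeds; "joint_torque": joint torques, N m; "position": TCP position; "tool_rot": TCP orientation; "ft_force": force on the tool from outside, world axes, zero at the start; "moment": the same for the moment, N m; "grip_width": finger opening in m.
Only numpy, scipy, OpenCV 4.12 (cv2) and the standard library are available. Lean on these libraries where they do the work, as an engineer would, in place of code of your own. Each camera call takes 0.05 s, during which the arm holds its last target.

## Task

The top of a router table lies on the bench for setting up, and two loose metal throat rings that both fit the round recess in its plate lie flat on it. With the fingertips, push the ring with the smaller hole across the top until it drops into the recess and lies flush in it all round. Keep it sliding flat - never pick it up - and leave the other ring and the tools lying on the top where they are.

Things in the scene. Friction and masses are not known exactly. Their poses are not given: they have to be found in the camera images.
- router_top: Router-table top, fixed flat on the bench: grey board 395 x 560 mm, upper face level, 45 mm above the bench, with a flush aluminium plate 230 (x) x 300 (y) mm. Origin on the bench under the middle of the plate's recess; x points from the operator's edge (x = -190 mm) to the fence, y along the fence, z up. Groove in the face along y, 19 mm wide, 10 mm deep, at x = -145 mm.
- recess (a point): Middle of the round recess, at the level of the upper face (45 mm above the bench). The recess is 95 mm across and 6 mm deep, its mouth eased by a 2 mm deep chamfer; its floor is a ledge 8.5 mm wide all round, and inside it a round opening 78 mm across goes right through to the bench. A ring left hanging on the edge, one side high, goes home when nudged on to the middle. Axes as router_top.
- ring_small_hole: The ring to seat: flat loose dark grey metal ring, 92 mm outside, 6 mm thick, hole 32 mm; 65 to 130 g. Origin mid underside, z up. Starts flat on the upper face 130 to 200 mm left or right of the recess (varies). Slides freely, fits in any rotation with 1.5 mm of room all round, begins to tip in when about 10 mm off centre; seated, its origin is 6 mm below the recess point and its top is flush.
- ring_large_hole: The other throat ring, to be left alone: the same dark metal, outside size and thickness (92 mm, 6 mm), but its hole is 62 mm across. Origin in the middle of its underside. It lies flat on the upper face on the other side of the recess.
- spanner: Steel collet spanner lying loose on the upper face along the operator's edge, 180 mm long (along its y), up to 44 mm wide, 6 mm thick; origin at its underside about mid length. To be left alone.
- setup_bar: Brass setup bar, 12.7 x 75 x 12.7 mm (long along its y), lying loose on the plate in front of the fence; origin in the middle of its underside. To be left alone.
- hex_key: Dark steel hex key lying loose on the plate in front of the fence, long leg 85 mm (along its y), short leg 28 mm, 5 mm thick; origin at the underside, middle of the long leg. To be left alone.
- fence (a point): Middle of the fence's front face at its foot, on the upper face, 135 mm behind the middle of the recess (+x of router_top). The fixed fence stands 62 mm above the upper face, 530 mm long along y, and takes up all from here to the rear edge, 70 mm further back. Axes as router_top.
Things that resemble listed ones, but are neither listed nor needed, are in the scene too. What is shaped like the ring_small_hole but purple is not meant.

How it is judged:
By the outcome, as a careful person would: the job done as asked, in the order asked, and still so for the second after the job is handed in, with the robot touching nothing.
It also fails if it takes over 40 s, if anything falls off the work surface, if the arm or the gripper's body presses on something with over 40 N, if the wrist force passes 120 N, or if a joint passes its speed limit or range.

## Working session

There is one attempt and no reset: what is moved stays moved. The work goes in short steps, Python scripts to look and compute and a tool call to move; the robot and the scene stay as the last step left them, time stands still between calls to the robot, and variables do not carry over. Pictures are saved under pics/ and viewed, and the job is handed in when it is done.

Besides the shell and the picture viewer there is one more tool, called after "Call:" in YAML: its name, and indented under it one key for each argument. arm_command: Moves the arm, as the interface text tells. Its arguments: {"type":"object","properties":{"plan":{"type":"array"},"fingers":{"type":"number"},"force":{"type":"number"}},"required":["plan"]}

```bash
mkdir -p pics; cat > h.py <<'E'
import numpy as np, cv2
from rig import get_obs, camera, hand_in, pinch_z
def shot(n,f):
    c=camera(n); np.savez('pics/'+f+'.npz',**{k:np.array(c[k]) for k in ('pixels','camera_matrix','R','t')})
    cv2.imwrite('pics/'+f+'.png',c['pixels'][:,:,::-1]); return c
def load(f): return dict(np.load('pics/'+f+'.npz'))
def ray(c,u,v,z):
    R=c['R'];C=-R.T@c['t'];d=R.T@np.linalg.solve(c['camera_matrix'],[u,v,1.]);s=(z-C[2])/d[2];return C+s*d
def proj(c,X):
    p=c['camera_matrix']@(c['R']@np.asarray(X,float)+c['t']);return p[:2]/p[2]
E
python3 - <<'E'
from h import *
print(get_obs(),pinch_z if not callable(pinch_z) else pinch_z())
for n in('scene','top','wrist'): shot(n,n+'0')
a=[cv2.imread(f'pics/{n}0.png') for n in('top','scene')]
E
```

```text
{'time': 0.0, 'q': array([ 9.98481625e-01,  5.28416501e-01,  1.43391046e+00, -4.04214103e-05,
        1.18140335e+00, -1.78508528e-01]), 'joint_velocities': array([-4.22260948e-07, -1.03646736e-03, -9.43331424e-04, -3.18311836e-04,
       -3.06248359e-04,  2.96405322e-04]), 'joint_torque': array([ 1.74672947e-03, -4.40044999e+01, -1.76593423e+01,  6.32582442e-02,
        5.82715985e-02, -1.79646613e-04]), 'position': array([0.23939751, 0.57653233, 0.22159956]), 'tool_rot': array([ 0.69415211, -0.13859297,  0.13806334, -0.69273613]), 'ft_force': array([0.61036583, 0.29625934, 0.6890746 ]), 'moment': array([ 0.07061257, -0.01603915,  0.01186456]), 'grip_width': 0.08674942910376916} 0.0187
```

View pics/top0.png

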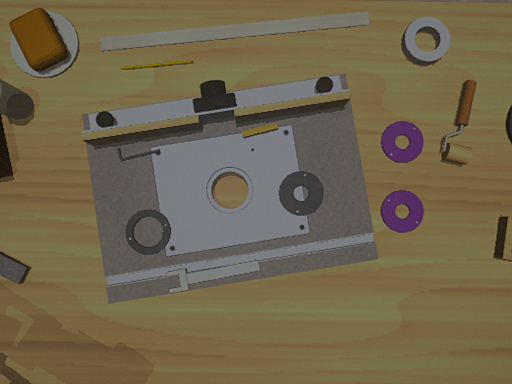

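View pics/scene0.png

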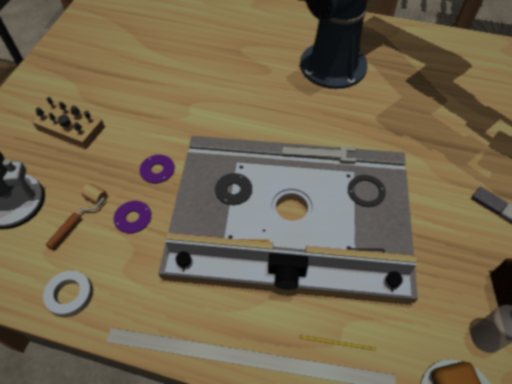

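The top view shows two dark rings on the router top: (301,193), which has a small hole, and (148,232), which has a wide hole. The recess is at (230,190). The purple rings at (402,142) and (402,211) are off the top and don't count. Next I'll measure and enlarge.

```bash
python3 - <<'E'
from h import *
c=load('top0');im=c['pixels'][:,:,::-1].copy()
crop=cv2.resize(im[100:310,75:385],None,fx=2.5,fy=2.5,interpolation=cv2.INTER_CUBIC);cv2.imwrite('pics/crop0.png',crop)
print('Rtop',c['R'].round(3),(-c['R'].T@c['t']).round(3))
g=cv2.cvtColor(im,cv2.COLOR_BGR2GRAY);hsv=cv2.cvtColor(im,cv2.COLOR_BGR2HSV)
for n,(u,v) in dict(small=(301,193),large=(148,232)).items():
    print(n,g[v-30:v+30:3,u+18],g[v,u-28:u+29:2])
print('rec',g[190,200:262:2], im[190,230],im[190,212])
for n,u,v,z in [('rec',230,190,.045),('s',301,193,.051),('l',148,232,.051)]: print(n,ray(c,u,v,z))
for u,v in [(83,115),(347,75),(377,262),(107,300)]: print(ray(c,u,v,.045))
E
```

```text
Rtop [[ 0.018 -1.     0.008]
 [-0.998 -0.019 -0.059]
 [ 0.059 -0.007 -0.998]] [ 0.505 -0.051  0.908]
small [87 97 86 87 90 96 68 60 63 59 62 60 61 59 61 95 92 88 93 94] [126 127 130  61  63  60  64  64  65  61  91 129 126 126 126  94  88  96
  51  62  62  63  60  62  63  73  94  91  87]
large [125 126 127 125 126 108  58  67  69  63  64  61  63  61  65 131 114 117
  71  91] [ 86  91  95  54  57  60  44  84  90  90  88  92  93  90  93  93  89  92
  97  94  90  78  59  64  64  46 129 125 125]
rec [127 126 129 103 129 135  48  98 108 106 107 108 107 108 106 108 106 105
 107 106 108 107 106 105 118 129 116 128 125 127 125] [ 73 106 126] [35 47 55]
rec [0.56147032 0.00111758 0.045     ]
s [ 0.55763631 -0.1452274   0.051     ]
l [0.47215959 0.16588429 0.051     ]
[0.71234323 0.31076398 0.045     ]
[ 0.80889045 -0.23985902  0.045     ]
[ 0.41903188 -0.30374649  0.045     ]
[0.33286441 0.24586686 0.045     ]
```

View pics/crop0.png

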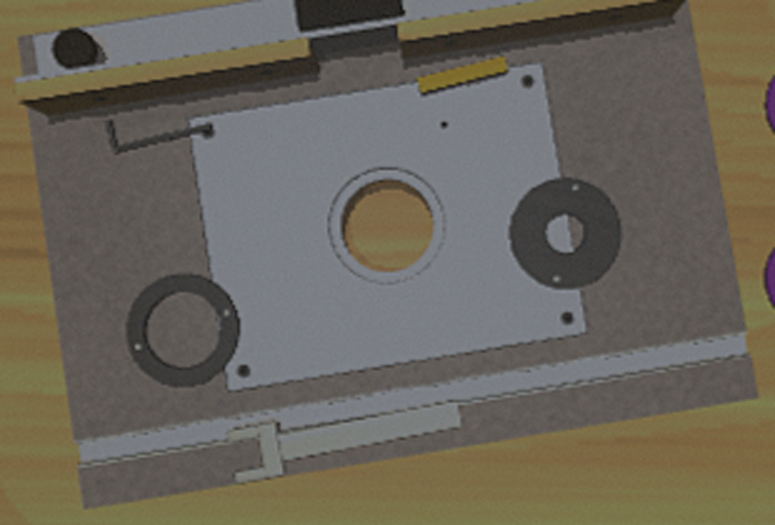

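View pics/wrist0.png

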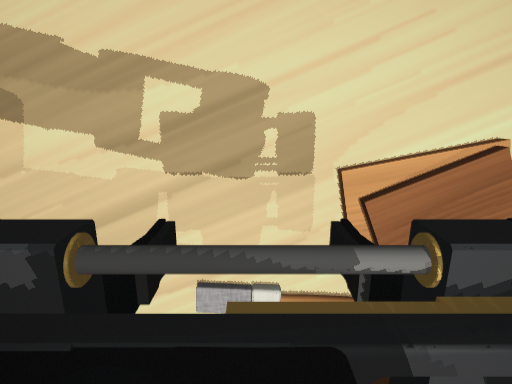

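The crop confirms it: the ring at crop (565,233) has the ~32 mm hole and is the target. The one at (183,330) has the ~62 mm hole and stays put. Next I'll fit the circles accurately in both views.

```bash
cat >> h.py <<'E'
def circ(P):
    P=np.asarray(P)
    for _ in range(4):
        A=np.c_[2*P[:,:2],np.ones(len(P))];s=np.linalg.lstsq(A,(P[:,:2]**2).sum(1),rcond=None)[0]
        r=np.sqrt(s[2]+s[0]**2+s[1]**2);e=abs(np.hypot(*(P[:,:2]-s[:2]).T)-r);P=P[e<max(2.5*np.median(e),.0005)]
    return s[0],s[1],r,len(P),e.mean()
def edge(c,x,y,z,r0,r1,sign):
    # strongest radial brightness step between r0 and r1 about x,y on plane z; sign=+1: brighter outward, 0: any
    g=cv2.cvtColor(c['pixels'],cv2.COLOR_RGB2GRAY).astype(np.float32);P=[]
    rs=np.arange(r0,r1,.0003)
    for a in np.linspace(0,2*np.pi,120,endpoint=False):
        uv=np.array([proj(c,[x+r*np.cos(a),y+r*np.sin(a),z]) for r in rs],np.float32)
        p=cv2.remap(g,uv[None,:,0],uv[None,:,1],cv2.INTER_LINEAR)[0]
        d=cv2.GaussianBlur(np.gradient(p)[None],(0,0),3)[0]
        d=abs(d) if sign==0 else d*sign
        i=d[3:-3].argmax()+3
        P.append([x+rs[i]*np.cos(a),y+rs[i]*np.sin(a)])
    return circ(P)
def find(c,x,y,z,r0,r1,sign):
    for _ in range(3):
        s=edge(c,x,y,z,r0,r1,sign);x,y=s[:2]
    return np.round(s,4)
E
python3 - <<'E'
from h import *
for n in('top0','scene0'):
    c=load(n);print(n)
    print('rec opening',find(c,.561,.001,.039,.030,.0445,1))
    print('rec outer',find(c,.561,.001,.045,.0455,.053,0))
    print('small out',find(c,.558,-.145,.051,.038,.054,1))
    print('small hole',find(c,.558,-.145,.051,.011,.021,-1))
    print('large out',find(c,.472,.166,.051,.038,.054,1))
    im=c['pixels'][:,:,::-1].copy()
c=load('top0')
for n,uv in dict(a=(152,178),b=(291,127),d=(309,233),e=(168,255)).items(): print(n,ray(c,*uv,.045).round(4))
from scipy.spatial.transform import Rotation as R
print(R.from_quat(get_obs()['tool_rot']).as_matrix().round(3))
E
```

```text
top0
rec opening [5.624e-01 2.800e-03 3.880e-02 1.010e+02 2.000e-04]
rec outer [5.606e-01 3.600e-03 4.760e-02 9.300e+01 5.000e-04]
small out [ 5.578e-01 -1.448e-01  4.610e-02  1.150e+02  3.000e-04]
small hole [ 5.577e-01 -1.441e-01  1.520e-02  1.090e+02  3.000e-04]
large out [4.730e-01 1.663e-01 4.640e-02 8.300e+01 2.000e-04]
scene0
rec opening [5.632e-01 2.200e-03 3.830e-02 9.900e+01 3.000e-04]
rec outer [5.601e-01 9.000e-04 4.650e-02 7.800e+01 1.000e-04]
small out [ 5.603e-01 -1.454e-01  4.650e-02  1.140e+02  6.000e-04]
small hole [ 5.604e-01 -1.445e-01  1.480e-02  8.000e+01  2.000e-04]
large out [4.757e-01 1.668e-01 4.650e-02 1.090e+02 5.000e-04]
a [0.5833 0.1629 0.045 ]
b [ 0.6957 -0.1233  0.045 ]
d [ 0.4758 -0.1634  0.045 ]
e [0.4258 0.125  0.045 ]
[[ 0.923 -0.001  0.384]
 [-0.384 -0.001  0.923]
 [-0.    -1.    -0.002]]
```

Recess ≈ (0.562, 0.0025) and ring ≈ (0.559, −0.145), so the push is almost pure +y. I'll straddle the ring's back with part-open fingers, jaw axis along x, to make a stable cradle. Going over at the current height.

Call:
arm_command:
  plan:
    - [[0.8, -1.7, 0], -1.3]
    - [[1.6, -3.4, 0], -2.6]
    - [[2.4, -5.1, 0], -3.9]
    - [[3.2, -6.8, 0], -5.2]
    - [[4.0, -8.5, 0], -6.5]
  fingers: 0.38

```text
time: 0.65
position: [0.34, 0.363, 0.2224]
tool_rot: [0.626, -0.328, 0.328, -0.626]
ft_force: [0.6, -0.2, 0.8]
grip_width: 0.0619
```

Call:
arm_command:
  plan:
    - [[0.8, -1.7, 0], -1.3]
    - [[1.6, -3.4, 0], -2.6]
    - [[2.4, -5.1, 0], -3.9]
    - [[3.2, -6.8, 0], -5.2]
    - [[4.0, -8.5, 0], -6.5]

```text
time: 1.15
position: [0.4402, 0.1504, 0.2225]
tool_rot: [-0.509, 0.49, -0.49, 0.509]
ft_force: [1.0, 0.0, -0.4]
grip_width: 0.0597
```

Call:
arm_command:
  plan:
    - [[0.6, -1.7, 0], -0.5]
    - [[1.2, -3.4, 0], -0.5]
    - [[1.8, -5.1, 0], -0.5]
    - [[2.4, -6.8, 0], -0.5]
    - [[3.0, -8.5, 0], -0.5]

```text
time: 1.65
position: [0.5149, -0.0622, 0.2224]
tool_rot: [-0.5, 0.501, -0.5, 0.5]
ft_force: [1.1, 0.3, -0.7]
grip_width: 0.0602
```

Call:
arm_command:
  plan:
    - [[0.6, -1.7, 0], 0]
    - [[1.2, -3.4, 0], 0]
    - [[1.7, -5.0, 0], 0]
    - [[1.7, -6.0, 0], 0]
    - [[1.7, -6.0, 0], 0]

```text
time: 2.15
position: [0.5576, -0.2143, 0.222]
tool_rot: [0.499, -0.501, 0.502, -0.498]
ft_force: [0.1, 1.1, 0.4]
grip_width: 0.06
```

Call:
arm_command:
  plan:
    - [[0.1, 0, -1.8], 0]
    - [[0.1, 0, -3.6], 0]
    - [[0.1, 0, -5.4], 0]
    - [[0.1, 0, -6.6], 0]
    - [[0.1, 0, -6.6], 0]

```text
time: 2.65
position: [0.5561, -0.2072, 0.0532]
tool_rot: [-0.501, 0.504, -0.496, 0.499]
ft_force: [-0.1, 0.3, -0.3]
grip_width: 0.0601
```

```bash
python3 - <<'E'
from h import *
for n in('scene','top','wrist'): shot(n,n+'1')
print(get_obs()['position'],get_obs()['ft_force'])
a=cv2.resize(cv2.imread('pics/top1.png')[100:310,75:385],(620,420))
cv2.imwrite('pics/c1.png',a)
cv2.imwrite('pics/c2.png',np.hstack([cv2.resize(cv2.imread('pics/scene1.png')[100:300,150:420],(405,300)),cv2.resize(cv2.imread('pics/wrist1.png'),(395,300))]))
E
```

```text
[ 0.56071821 -0.21024657  0.05886945] [-0.27643642  0.20733691 -0.62049132]
```

View pics/c1.png

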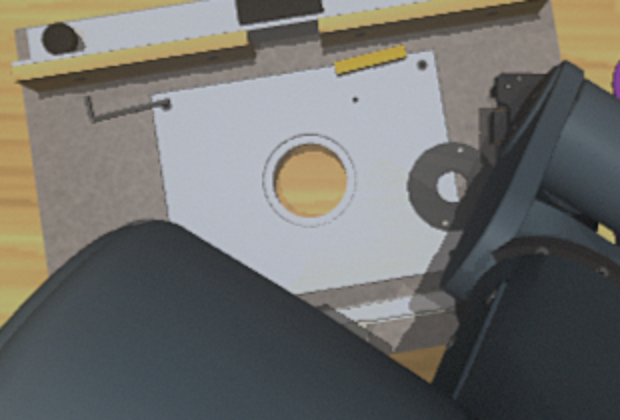

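View pics/c2.png

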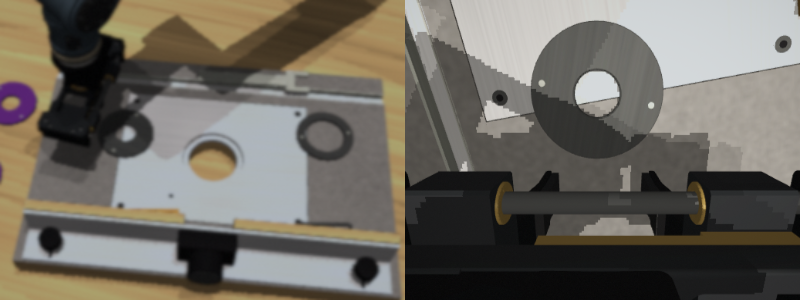

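Call:
arm_command:
  plan:
    - [[0, 0, -0.1], 0]
    - [[0, 0, -0.2], 0]
    - [[0, 0, -0.3], 0]
    - [[0, 0, -0.4], 0]
    - [[0, 0, -0.4], 0]

```text
time: 3.3
position: [0.5596, -0.2103, 0.0474]
tool_rot: [-0.5, 0.5, -0.5, 0.5]
ft_force: [-0.5, 0.7, -0.4]
grip_width: 0.06
```

```bash
python3 - <<'E'
from h import *
c=shot('wrist','wrist2');o=get_obs()
print(o['position'],o['ft_force'],o['tool_rot'].round(4))
print('small out',find(c,.559,-.145,.051,.038,.054,1))
print('small hole',find(c,.559,-.145,.051,.011,.021,-1))
P=c['pixels'];print(proj(c,[.562,.0025,.045]))
E
```

```text
[ 0.559627   -0.21031058  0.04744884] [-0.7815984   1.51469737 -0.04169914] [-0.4997  0.5004 -0.5002  0.4997]
small out [ 5.587e-01 -1.453e-01  4.520e-02  1.090e+02  1.000e-04]
small hole [ 5.586e-01 -1.449e-01  1.480e-02  9.700e+01  2.000e-04]
[ 255.53646095 -267.12742957]
```

View pics/wrist2.png

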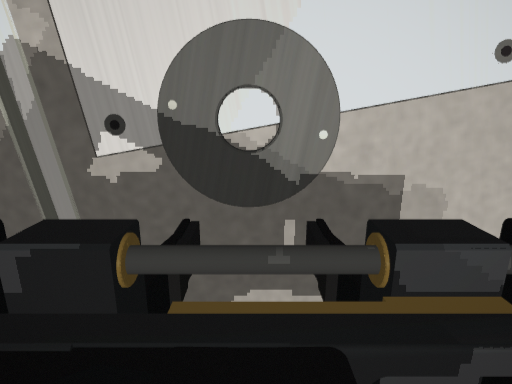

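Call:
arm_command:
  plan:
    - [[0, 0.4, 0], 0]
    - [[0, 0.8, 0], 0]
    - [[0, 1.1, 0], 0]
    - [[0, 1.4, 0], 0]
    - [[0, 1.7, 0], 0]

```text
time: 3.85
position: [0.5599, -0.167, 0.0476]
tool_rot: [0.5, -0.5, 0.5, -0.5]
ft_force: [0.4, -1.1, -0.3]
grip_width: 0.0601
```

Call:
arm_command:
  plan:
    - [[0, 0.4, 0], 0]
    - [[0, 0.8, 0], 0]
    - [[0, 1.2, 0], 0]
    - [[0, 1.5, 0], 0]
    - [[0, 1.7, 0], 0]

```text
time: 4.35
position: [0.5597, -0.1244, 0.0476]
tool_rot: [-0.5, 0.5, -0.5, 0.5]
ft_force: [1.3, -0.3, -0.3]
grip_width: 0.0601
```

Call:
arm_command:
  plan:
    - [[0, 0.2, 0], 0]
    - [[0, 0.3, 0], 0]
    - [[0, 0.4, 0], 0]
    - [[0, 0.4, 0], 0]

```text
time: 4.75
position: [0.5598, -0.1151, 0.0475]
tool_rot: [-0.5, 0.5, -0.5, 0.5]
ft_force: [1.0, -0.5, -0.1]
grip_width: 0.0601
```

```bash
python3 - <<'E'
from h import *
c=shot('wrist','wrist3');shot('scene','scene3');o=get_obs()
print(o['position'],o['ft_force'],o['tool_rot'].round(4),o['time'])
y=o['position'][1]+.0444
print('small out',find(c,.559,y,.051,.038,.054,1))
print('small hole',find(c,.559,y,.051,.011,.021,-1))
cv2.imwrite('pics/c3.png',np.hstack([cv2.resize(cv2.imread('pics/scene3.png')[100:300,150:420],(405,300)),cv2.resize(cv2.imread('pics/wrist3.png'),(395,300))]))
E
```

```text
[ 0.55974172 -0.11539478  0.04752486] [-0.34126997 -0.23676046 -0.43221621] [-0.4996  0.5004 -0.5003  0.4997] 4.85
small out [ 5.609e-01 -7.030e-02  4.520e-02  1.040e+02  0.000e+00]
small hole [ 5.609e-01 -6.980e-02  1.510e-02  1.190e+02  2.000e-04]
```

View pics/c3.png

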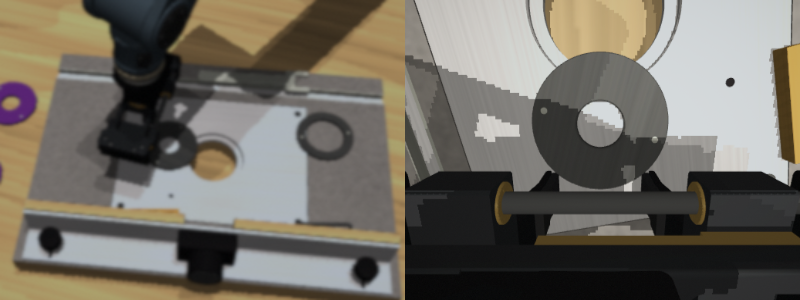

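```bash
cat >> h.py <<'E'
def partial(c,x,y,z,r0,r1,sign,angs,img=None):
    g=cv2.cvtColor(c['pixels'],cv2.COLOR_RGB2GRAY).astype(np.float32);P=[];rs=np.arange(r0,r1,.0002)
    for a in np.radians(angs):
        uv=np.array([proj(c,[x+r*np.cos(a),y+r*np.sin(a),z]) for r in rs],np.float32)
        if uv.min()<1 or uv[:,0].max()>510 or uv[:,1].max()>382: continue
        d=cv2.GaussianBlur(np.gradient(cv2.remap(g,uv[None,:,0],uv[None,:,1],cv2.INTER_LINEAR)[0])[None],(0,0),3)[0]
        d=abs(d) if sign==0 else d*sign
        i=d[3:-3].argmax()+3;P.append([x+rs[i]*np.cos(a),y+rs[i]*np.sin(a)])
    P=np.array(P)
    return P
def fitR(P,r):
    from scipy.optimize import least_squares
    s=least_squares(lambda p:np.hypot(P[:,0]-p[0],P[:,1]-p[1])-r,P.mean(0)+[0,.02],loss='soft_l1',f_scale=.0005)
    return s.x.round(4),len(P),np.median(abs(s.fun)).round(5)
E
python3 - <<'E'
from h import *
c=load('wrist3')
A=list(range(-25,26,2))+list(range(155,206,2))
x,y=.5615,.0025
for _ in range(3):
    P=partial(c,x,y,.039,.033,.044,1,A);r=fitR(P,.039);print('opening',r);x,y=r[0]
a=cv2.resize(cv2.imread('pics/wrist3.png')[0:150,130:380],None,fx=3,fy=3,interpolation=cv2.INTER_CUBIC)
cv2.imwrite('pics/c4.png',a)
E
```

```text
opening (array([0.5632, 0.0036]), 30, np.float64(0.00019))
opening (array([0.5631, 0.0037]), 28, np.float64(0.00024))
opening (array([0.5632, 0.0037]), 28, np.float64(0.00021))
```

View pics/c4.png

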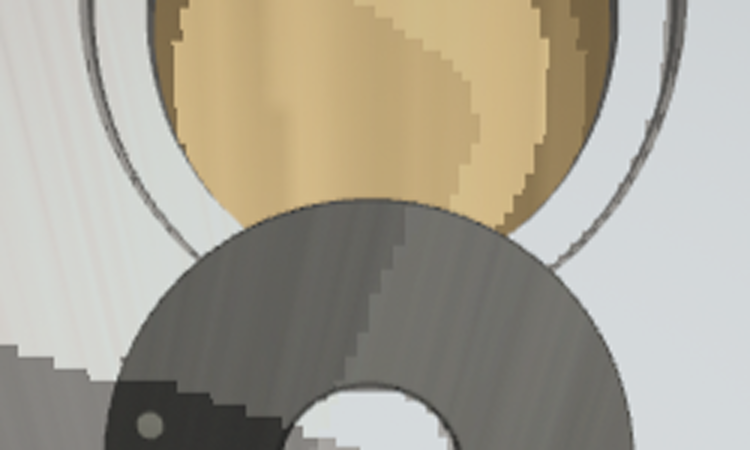

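Call:
arm_command:
  plan:
    - [[0, 0.4, 0], 0]
    - [[0.1, 0.8, 0], 0]
    - [[0.1, 1.2, 0], 0]
    - [[0.1, 1.6, 0], 0]
    - [[0.1, 1.8, 0], 0]

```text
time: 5.35
position: [0.562, -0.0688, 0.0475]
tool_rot: [0.5, -0.5, 0.5, -0.5]
ft_force: [0.2, -1.0, 0.1]
grip_width: 0.0599
```

Call:
arm_command:
  plan:
    - [[0, 0.2, 0], 0]
    - [[0, 0.3, 0], 0]
    - [[0, 0.4, 0], 0]
    - [[0, 0.4, 0], 0]

```text
time: 5.75
position: [0.5623, -0.0602, 0.0476]
tool_rot: [-0.5, 0.5, -0.5, 0.5]
ft_force: [0.2, 0.4, 0.5]
grip_width: 0.0602
```

```bash
python3 - <<'E'
from h import *
c=shot('wrist','wrist5');shot('scene','scene5');o=get_obs()
print(o['position'],o['ft_force'],o['time'])
y=o['position'][1]+.0453;x=.563
print('small out',find(c,x,y,.051,.042,.049,0))
print('small hole',find(c,x,y,.051,.011,.021,-1))
cv2.imwrite('pics/c5.png',np.hstack([cv2.resize(cv2.imread('pics/scene5.png')[120:280,200:380],(340,300)),cv2.resize(cv2.imread('pics/wrist5.png'),(460,345))[:300]]))
E
```

```text
[ 0.56222764 -0.06035216  0.04750892] [0.19585886 0.95892987 0.32837449] 5.85
small out [ 5.636e-01 -1.550e-02  4.570e-02  8.000e+01  6.000e-04]
small hole [ 5.633e-01 -1.490e-02  1.500e-02  1.010e+02  1.000e-04]
```

View pics/c5.png

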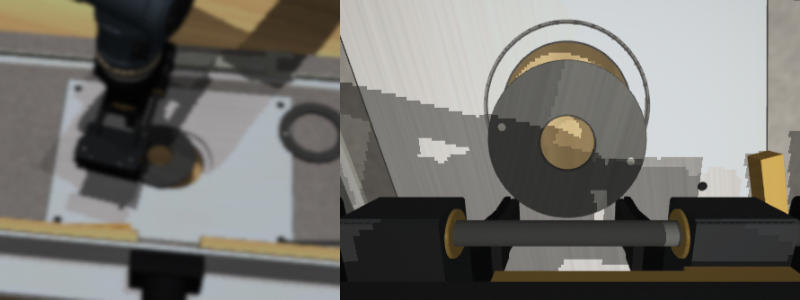

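```bash
python3 - <<'E'
from h import *
c=load('wrist5')
x,y=.563,.0037
for _ in range(3):
    P=partial(c,x,y,.045,.046,.052,0,list(range(10,171,4)));P2=circ(P);print('outer free',np.round(P2,4));x,y=P2[:2]
for _ in range(3):
    P=partial(c,x,y,.039,.036,.042,1,list(range(60,121,2)));r=fitR(P,.039);print('open',r)
E
```

```text
outer free [5.632e-01 2.800e-03 4.750e-02 4.100e+01 1.000e-04]
outer free [5.633e-01 2.900e-03 4.750e-02 4.000e+01 1.000e-04]
outer free [5.632e-01 2.800e-03 4.750e-02 4.100e+01 1.000e-04]
open (array([0.5634, 0.0776]), 31, np.float64(0.00213))
open (array([0.5634, 0.0776]), 31, np.float64(0.00213))
open (array([0.5634, 0.0776]), 31, np.float64(0.00213))
```

Call:
arm_command:
  plan:
    - [[0, 0.2, 0], 0]
    - [[0, 0.35, 0], 0]
    - [[0, 0.5, 0], 0]
    - [[0, 0.6, 0], 0]
    - [[0, 0.6, 0], 0]

```text
time: 6.35
position: [0.5628, -0.0473, 0.048]
tool_rot: [0.501, -0.498, 0.501, -0.5]
ft_force: [-1.8, -8.1, 0.7]
grip_width: 0.0603
```

Call:
arm_command:
  plan:
    - [[0, 0.04, 0], 0]
    - [[0, 0.08, 0], 0]
    - [[0, 0.1, 0], 0]
    - [[0, 0.1, 0], 0]

```text
time: 6.75
position: [0.5629, -0.0466, 0.0482]
tool_rot: [0.502, -0.498, 0.501, -0.499]
ft_force: [-2.1, -14.0, 1.2]
grip_width: 0.0598
```

```bash
python3 - <<'E'
from h import *
c=shot('wrist','wrist6');shot('scene','scene6');o=get_obs()
print(o['position'],o['ft_force'],o['time'])
cv2.imwrite('pics/c6.png',np.hstack([cv2.resize(cv2.imread('pics/scene6.png')[120:280,200:380],(340,300)),cv2.resize(cv2.imread('pics/wrist6.png'),(460,345))[:300]]))
E
```

```text
[ 0.56284014 -0.04666879  0.04820386] [ -1.30236815 -13.39131557   1.44438322] 6.85
```

View pics/c6.png

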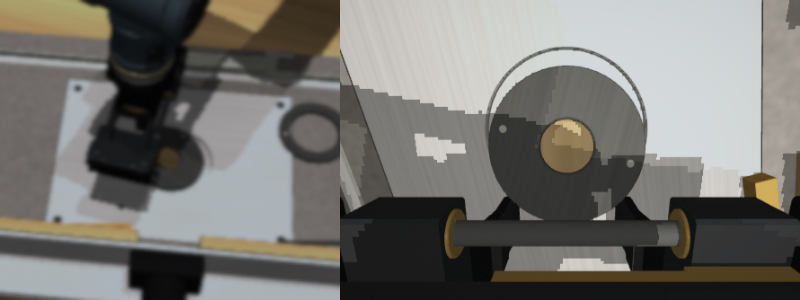

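The force rose to 14 N with the ring about 4 mm short. I'll look closely before pushing further.

```bash
python3 - <<'E'
from h import *
a=cv2.imread('pics/wrist6.png')
cv2.imwrite('pics/c7.png',cv2.resize(a[30:250,140:380],None,fx=2.7,fy=2.7,interpolation=cv2.INTER_CUBIC))
c=load('wrist6')
for f in('wrist5','wrist6'):
    m=load(f)
    hsv=cv2.cvtColor(m['pixels'],cv2.COLOR_RGB2HSV); k=cv2.inRange(hsv,(15,90,80),(35,255,255)); k[:, :400]=0;k[260:]=0
    ys,xs=np.nonzero(k);print(f,len(xs),xs.min(),ys.min()); print(ray(m,xs[ys<ys.min()+4].mean(),ys.min(),.0577))
x,y=.5632,.0029
P2=circ(partial(c,x,y,.045,.046,.052,0,list(range(10,171,4))));print('outer',np.round(P2,4))
for a0 in(0,180):
  for z in (.051,.048,.045):
    print('ring front edge z',z,np.round(circ(partial(c,x,-.001,z,.042,.0505,1,list(range(30,151,4)))),4))
    break
s=find(c,x,-.0015,.049,.011,.021,0);print('hole',s)
E
```

```text
wrist5 1698 454 168
[ 0.67402553 -0.01841907  0.0577    ]
wrist6 902 448 170
[ 0.69196309 -0.0055204   0.0577    ]
outer [5.632e-01 3.000e-03 4.760e-02 4.100e+01 1.000e-04]
ring front edge z 0.051 [5.626e-01 1.410e-02 3.610e-02 2.000e+01 1.000e-03]
ring front edge z 0.051 [5.626e-01 1.410e-02 3.610e-02 2.000e+01 1.000e-03]
hole [ 5.636e-01 -3.900e-03  1.520e-02  1.030e+02  1.000e-04]
```

View pics/c7.png

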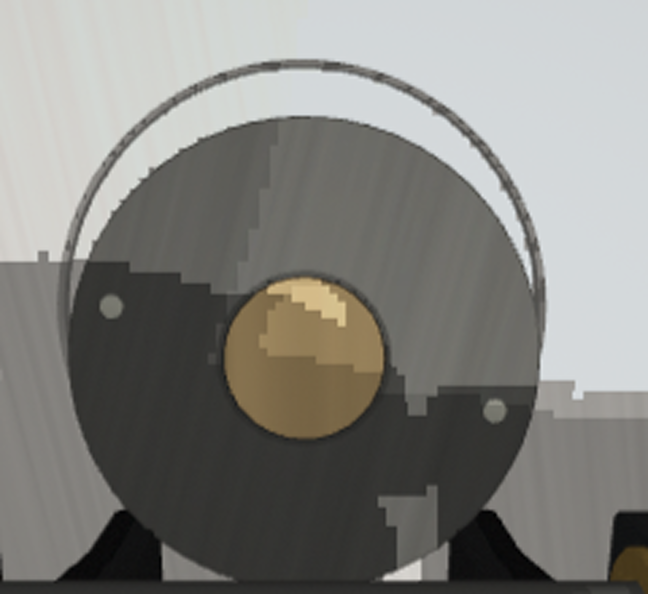

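View pics/wrist6.png

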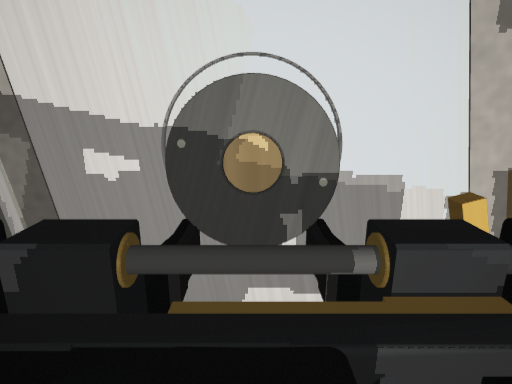

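View pics/scene6.png

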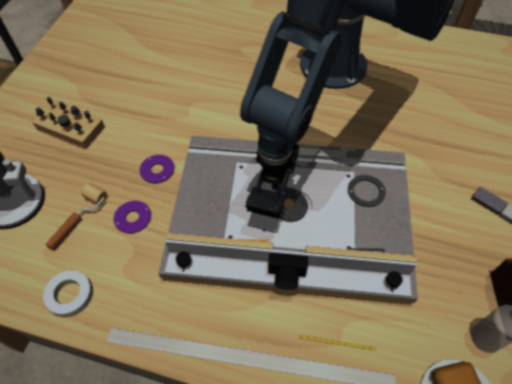

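The ring has tipped nose-down, with its hole centre about 7 mm short. By geometry its rear underside is about 3 mm up, which is fingertip height, so the tips are wedging under the rear edge. I'll back off, raise the tips by about 2 mm and look again.

Call:
arm_command:
  plan:
    - [[0, -0.1, 0], 0]
    - [[0, -0.3, 0], 0]
    - [[0, -0.5, 0], 0]
    - [[0, -0.5, 0.09], 0]
    - [[0, -0.5, 0.09], 0]

```text
time: 7.35
position: [0.5623, -0.055, 0.0499]
tool_rot: [-0.5, 0.5, -0.5, 0.5]
ft_force: [0.9, -0.2, 0.5]
grip_width: 0.0601
```

```bash
python3 - <<'E'
from h import *
c=shot('wrist','wrist8');o=get_obs()
print(o['position'],o['ft_force'],o['time'])
print('hole',find(c,.5632,-.004,.049,.011,.021,0))
cv2.imwrite('pics/c8.png',cv2.resize(c['pixels'][30:250,140:380,::-1],None,fx=2.7,fy=2.7,interpolation=cv2.INTER_CUBIC))
E
```

```text
[ 0.56227747 -0.05496739  0.04990553] [ 0.23652323  0.40254939 -0.3482108 ] 7.4
hole [ 5.633e-01 -4.900e-03  1.500e-02  9.800e+01  1.000e-04]
```

View pics/c8.png

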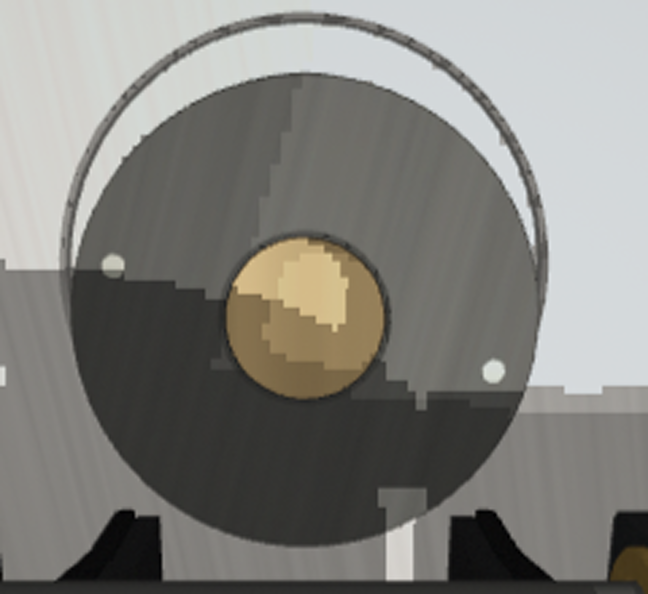

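Call:
arm_command:
  plan:
    - [[0, 0.1, 0], 0]
    - [[0, 0.2, 0], 0]
    - [[0, 0.3, 0], 0]
    - [[0, 0.38, 0], 0]
    - [[0, 0.38, 0], 0]

```text
time: 7.9
position: [0.5627, -0.0468, 0.05]
tool_rot: [0.501, -0.499, 0.501, -0.5]
ft_force: [-0.5, -4.5, 0.2]
grip_width: 0.0598
```

```bash
python3 - <<'E'
from h import *
c=shot('wrist','wrist9');o=get_obs()
print(o['position'],o['ft_force'],o['time'])
print('hole',find(c,.5632,-.001,.048,.011,.021,0))
cv2.imwrite('pics/c9.png',cv2.resize(c['pixels'][30:250,140:380,::-1],None,fx=2.7,fy=2.7,interpolation=cv2.INTER_CUBIC))
E
```

```text
[ 0.56268505 -0.04678147  0.04998372] [-0.71801377 -5.60006093  0.53880918] 7.95
hole [ 5.635e-01 -3.300e-03  1.520e-02  1.090e+02  1.000e-04]
```

View pics/c9.png

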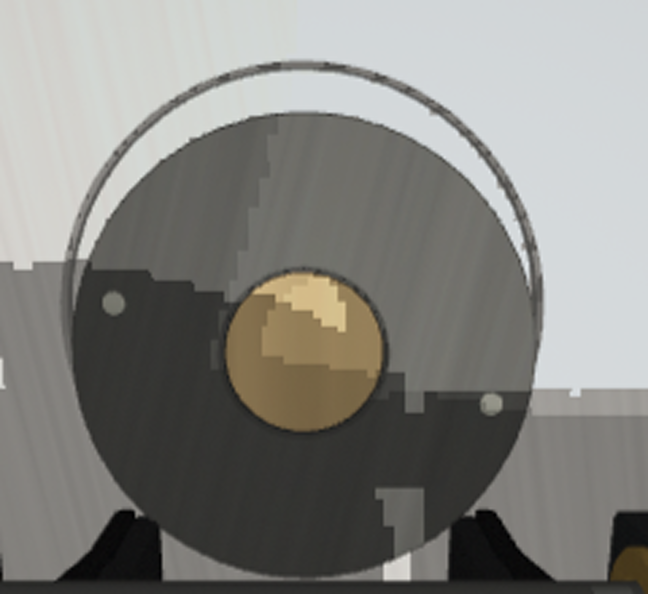

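```bash
cat >> h.py <<'E'
def ringpose(c,x0,y0,z0,rear=True):
    # fit centre + tilt of top face: outer radius 46, hole radius 16; edges found near current estimate
    from scipy.optimize import least_squares
    g=cv2.GaussianBlur(cv2.cvtColor(c['pixels'],cv2.COLOR_RGB2GRAY).astype(np.float32),(0,0),.6)
    p=np.array([x0,y0,z0,0,0])
    def pts(p,r,A):
        A=np.radians(A);X=r*np.cos(A);Y=r*np.sin(A);return np.c_[p[0]+X,p[1]+Y,p[2]+p[3]*X+p[4]*Y]
    def prj(W):
        q=(c['R']@W.T).T+c['t'];q=q@c['camera_matrix'].T;return q[:,:2]/q[:,2:]
    sets=[(.046,np.arange(-10,191,3)),(.016,np.arange(0,360,6))]
    for it in range(8):
        w=5 if it<3 else 3;O=[];B=[]
        for r,A in sets:
            a=prj(pts(p,r,A));b=prj(pts(p,r+.001,A));n=(b-a)/np.linalg.norm(b-a,axis=1)[:,None]
            s=np.arange(-w,w+.01,.2)
            uv=(a[:,None]+n[:,None]*s[None,:,None]).astype(np.float32)
            pr=cv2.remap(g,uv[...,0],uv[...,1],cv2.INTER_LINEAR);d=np.gradient(pr,axis=1)*(1 if r>.03 else -1)
            if r<.03:d=abs(d)
            i=d.argmax(1);O.append(uv[np.arange(len(A)),i]);B.append((r,A,n))
        def f(p): return np.concatenate([((prj(pts(p,r,A))-o)*n).sum(1) for (r,A,n),o in zip(B,O)])
        s=least_squares(f,p,loss='soft_l1',f_scale=.4);p=s.x
    return p.round(4),np.median(abs(f(p))).round(2)
E
python3 - <<'E'
from h import *
for f,y in(('wrist5',-.015),('wrist8',-.005),('wrist9',-.003)):
    c=load(f);p,e=ringpose(c,.5633,y,.050);print(f,p,e,'front/rear top z',(p[2]+.046*p[4]).round(4),(p[2]-.046*p[4]).round(4))
c=load('wrist9')
print(ray(c,253,71.5,.045),ray(c,253,54.4,.045))
E
```

```text
wrist5 [ 0.5633 -0.0159  0.0459  0.0112  0.0887] 0.41 front/rear top z 0.05 0.0418
wrist8 [ 0.5633 -0.0054  0.044   0.0072 -0.0082] 0.46 front/rear top z 0.0436 0.0444
wrist9 [ 0.5635 -0.004   0.0441  0.0158  0.0054] 0.36 front/rear top z 0.0443 0.0439
[0.56394155 0.04150067 0.045     ] [0.56393005 0.04945429 0.045     ]
```

The nose of the tipped ring sits 39 mm from the recess centre, exactly at the ledge's inner edge, so its lower corner is catching on that edge. Pushing harder won't clear it. I'll press the raised rear lightly from above with the fingertips to level the ring, slide it a few mm forward so the nose is over the ledge, then nudge it home from behind.

Call:
arm_command:
  plan:
    - [[0, -0.1, 0], 0]
    - [[0, -0.3, 0], 0]
    - [[0, -0.3, 0.3], 0]
    - [[0, -0.3, 0.6], 0]
    - [[0, -0.3, 0.6], 0]
  fingers: 0.0

```text
time: 8.45
position: [0.5631, -0.0534, 0.0662]
tool_rot: [0.499, -0.5, 0.501, -0.5]
ft_force: [0.1, -0.4, 0.6]
grip_width: 0.0441
```

Call:
arm_command:
  plan:
    - [[0, 0.3, 0], 0]
    - [[0, 0.6, 0], 0]
    - [[0, 0.8, 0], 0]
    - [[0, 0.8, -0.2], 0]
    - [[0, 0.8, -0.4], 0]

```text
time: 8.95
position: [0.5623, -0.033, 0.0544]
tool_rot: [0.5, -0.5, 0.5, -0.5]
ft_force: [0.3, -0.4, 1.1]
grip_width: 0.0432
```

Call:
arm_command:
  plan:
    - [[0, 0, -0.05], 0]
    - [[0, 0, -0.1], 0]
    - [[0, 0, -0.1], 0]

```text
time: 9.25
position: [0.562, -0.0335, 0.0521]
tool_rot: [-0.5, 0.501, -0.5, 0.499]
ft_force: [-1.2, 0.6, 1.3]
grip_width: 0.0434
```

```bash
python3 - <<'E'
from h import *
c=shot('wrist','wrist10');o=get_obs()
print(o['position'],o['ft_force'],o['time'],o['grip_width'])
print('hole',find(c,.5632,-.003,.048,.011,.021,0))
cv2.imwrite('pics/c10.png',cv2.resize(c['pixels'][30:250,140:380,::-1],None,fx=2.7,fy=2.7,interpolation=cv2.INTER_CUBIC))
E
```

```text
[ 0.56196005 -0.03341908  0.05218732] [-1.52881612  0.37286095  0.75134938] 9.3 0.04347099450046768
hole [ 5.633e-01 -3.100e-03  1.530e-02  1.160e+02  1.000e-04]
```

View pics/c10.png

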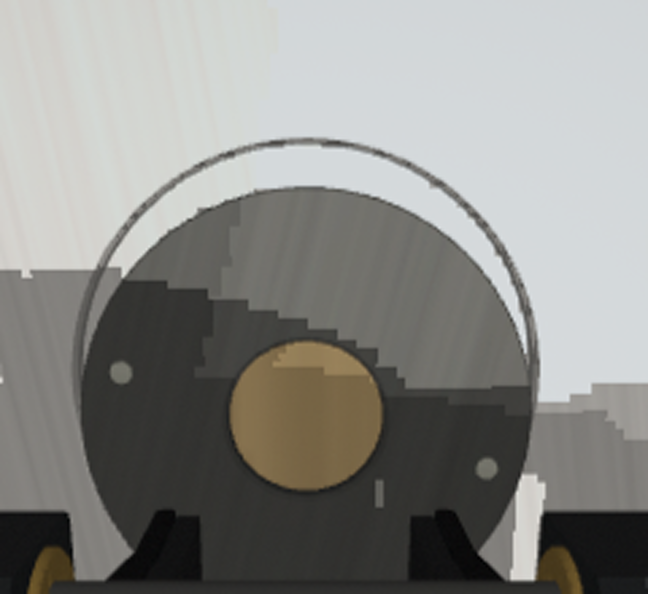

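Call:
arm_command:
  plan:
    - [[0, 0, -0.04], 0]
    - [[0, 0, -0.08], 0]
    - [[0, 0, -0.1], 0]
    - [[0, 0, -0.1], 0]

```text
time: 9.7
position: [0.562, -0.0337, 0.0513]
tool_rot: [0.5, -0.5, 0.5, -0.5]
ft_force: [-3.5, -0.8, 10.4]
grip_width: 0.0432
```

Ring pressed level (tips at 51.3 mm, 10 N). Now slide it forward.

Call:
arm_command:
  plan:
    - [[0, 0.06, 0], 0]
    - [[0, 0.12, 0], 0]
    - [[0, 0.18, 0], 0]
    - [[0, 0.24, 0], 0]
    - [[0, 0.24, 0], 0]

```text
time: 10.2
position: [0.5629, -0.0275, 0.0501]
tool_rot: [0.499, -0.5, 0.501, -0.5]
ft_force: [-0.3, 1.5, 0.1]
grip_width: 0.0434
```

```bash
python3 - <<'E'
from h import *
c=shot('wrist','wrist11');o=get_obs()
print(o['position'],o['ft_force'],o['time'],o['grip_width'])
print('hole',find(c,.5632,-.001,.050,.011,.021,0))
cv2.imwrite('pics/c11.png',cv2.resize(c['pixels'][30:250,140:380,::-1],None,fx=2.7,fy=2.7,interpolation=cv2.INTER_CUBIC))
E
```

```text
[ 0.56243852 -0.02730705  0.04978672] [-0.21684161 -0.35817243  0.60382379] 10.25 0.04351481501951408
hole [5.635e-01 3.100e-03 1.480e-02 1.170e+02 1.000e-04]
```

View pics/c11.png

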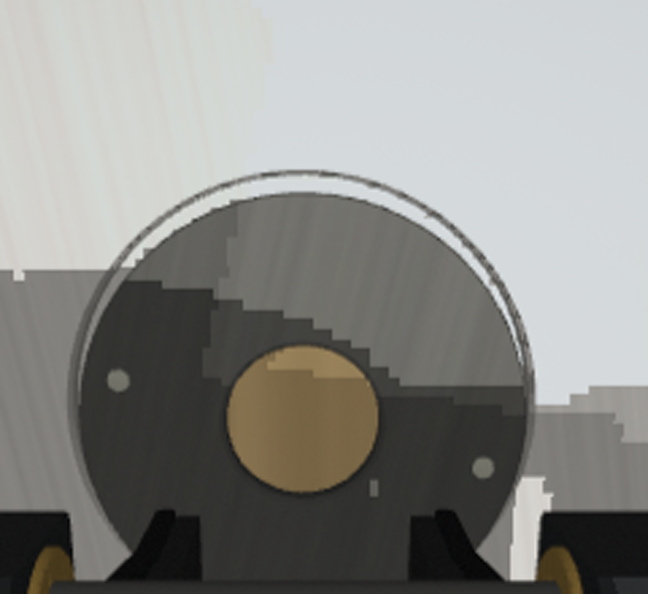

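The load vanished and the tips are at 49.8 mm, so the ring has dropped. Lift straight up and retreat to look.

Call:
arm_command:
  plan:
    - [[0, 0, 0.4], 0]
    - [[0, 0, 1.4], 0]
    - [[0, -1, 3], 0]
    - [[0, -2.5, 4], 0]
    - [[0, -4, 5], 0]

```text
time: 10.75
position: [0.5624, -0.1277, 0.1767]
tool_rot: [-0.5, 0.499, -0.5, 0.5]
ft_force: [1.4, 0.5, 0.1]
grip_width: 0.0435
```

Call:
arm_command:
  plan:
    - [[0, -1.8, 0], 0]
    - [[0, -3, 0], 0]
    - [[0, -3, 0], 0]

```text
time: 11.05
position: [0.5629, -0.2068, 0.1757]
tool_rot: [0.499, -0.5, 0.503, -0.499]
ft_force: [-0.5, -0.2, 0.5]
grip_width: 0.0437
```

```bash
python3 - <<'E'
from h import *
for n in('top','scene','wrist'): shot(n,n+'12')
o=get_obs();print(o['position'],o['ft_force'],o['time'])
t=load('top12');s=load('scene12')
for c in(t,s):
    print('recess outer',find(c,.562,.003,.045,.0465,.052,0),'ring out@45',find(c,.562,.003,.045,.040,.049,1),'hole@45',find(c,.562,.003,.045,.011,.021,0))
w=load('wrist12')
print('w hole',find(w,.563,.003,.045,.011,.021,0))
print('w recess',find(w,.563,.003,.045,.0463,.052,0),'ring',find(w,.563,.003,.045,.040,.0475,1))
def cr(c,w=.075):
    u,v=proj(c,[.5632,.003,.045]).astype(int);k=45
    return cv2.resize(c['pixels'][max(v-k,0):v+k,u-k:u+k,::-1],(395,395),interpolation=cv2.INTER_CUBIC)
cv2.imwrite('pics/c12.png',np.hstack([cr(t),cr(s)]))
E
```

```text
[ 0.56173332 -0.20141233  0.17464636] [ 0.77010847 -0.00098765  0.04869313] 11.2
recess outer [5.624e-01 3.500e-03 4.820e-02 1.140e+02 5.000e-04] ring out@45 [5.626e-01 5.000e-04 4.600e-02 8.400e+01 3.000e-04] hole@45 [5.623e-01 2.100e-03 1.600e-02 8.800e+01 8.000e-04]
recess outer [5.628e-01 2.600e-03 4.750e-02 9.900e+01 1.000e-04] ring out@45 [5.633e-01 1.800e-03 4.730e-02 1.000e+02 5.000e-04] hole@45 [5.66e-01 8.00e-04 1.38e-02 9.80e+01 4.00e-04]
w hole [5.63e-01 3.00e-03 1.19e-02 1.20e+02 0.00e+00]
w recess [5.63e-01 3.00e-03 4.72e-02 9.30e+01 0.00e+00] ring [5.63e-01 3.00e-03 4.09e-02 9.90e+01 0.00e+00]
```

View pics/c12.png

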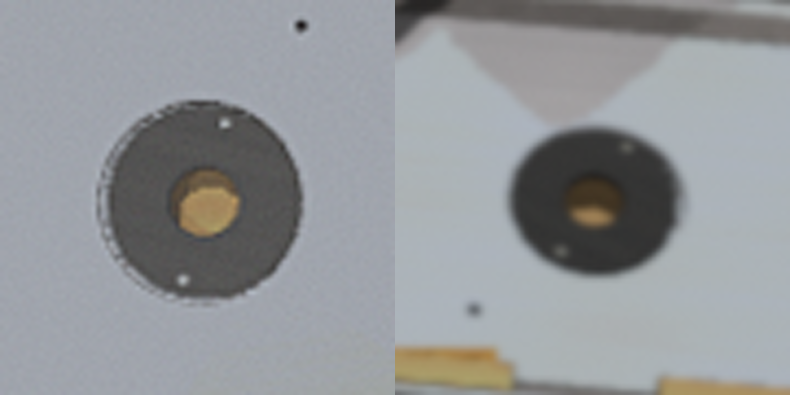

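View pics/wrist12.png

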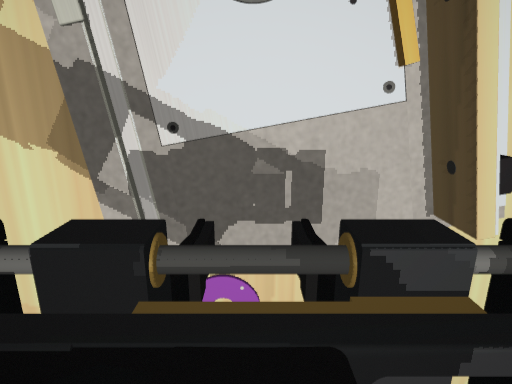

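The top view puts the ring about 2–3 mm toward −y of the recess centre, with the −y edge possibly hanging on the chamfer. I'll nudge from behind with the tips about 2 mm above the face: a flush ring won't be touched, a hanging one will be pushed home.

Call:
arm_command:
  plan:
    - [[0, 1.5, -1], 0]
    - [[0, 3, -2], 0]
    - [[0, 4.5, -3], 0]
    - [[0, 5.4, -4], 0]
    - [[0, 5.4, -4.4], 0]
  fingers: 0.38

```text
time: 11.7
position: [0.5591, -0.0618, 0.0625]
tool_rot: [0.502, -0.501, 0.496, -0.5]
ft_force: [-0.5, 0.2, -0.9]
grip_width: 0.0598
```

Call:
arm_command:
  plan:
    - [[0, 0, -0.2], 0]
    - [[0, 0, -0.4], 0]
    - [[0, 0, -0.6], 0]
    - [[0, 0, -0.7], 0]
    - [[0, 0, -0.7], 0]

```text
time: 12.2
position: [0.5624, -0.0682, 0.0475]
tool_rot: [0.499, -0.5, 0.501, -0.499]
ft_force: [-0.6, -0.3, 0.5]
grip_width: 0.06
```

```bash
python3 - <<'E'
from h import *
c=shot('wrist','wrist13');o=get_obs()
print(o['position'],o['ft_force'],o['time'],o['grip_width'])
print('recess',np.round(circ(partial(c,.5632,.003,.045,.0465,.0515,0,list(range(20,161,4)))),4),'hole@45',find(c,.5632,.001,.045,.011,.021,0))
cv2.imwrite('pics/c13.png',cv2.resize(c['pixels'][30:250,140:380,::-1],None,fx=2.7,fy=2.7,interpolation=cv2.INTER_CUBIC))
E
```

```text
[ 0.56243941 -0.06804826  0.04755802] [0.1344439  0.82694756 0.97426443] 12.25 0.05984719543758489
recess [5.633e-01 2.500e-03 4.770e-02 2.600e+01 1.000e-04] hole@45 [5.637e-01 2.100e-03 1.520e-02 1.000e+02 6.000e-04]
```

View pics/c13.png

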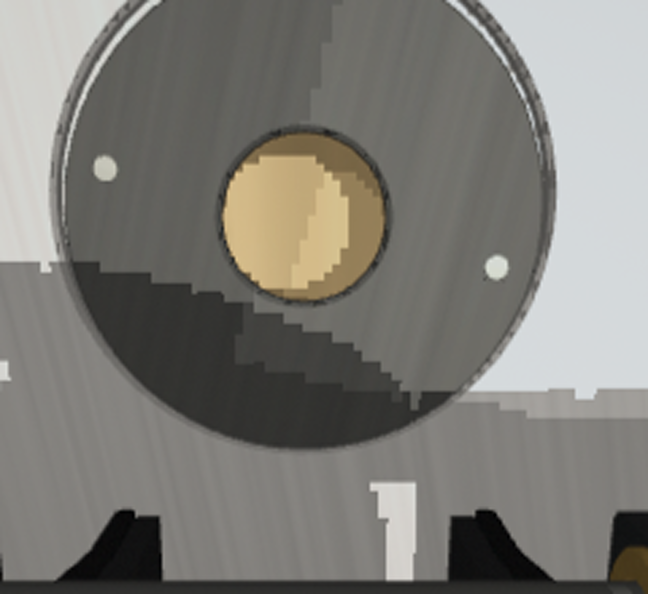

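Here the chamfer line is visible all round, including the near side, so it looks seated. The low sweep will confirm it.

Call:
arm_command:
  plan:
    - [[0, 0.4, 0], 0]
    - [[0, 0.6, 0], 0]
    - [[0, 0.8, 0], 0]
    - [[0, 0.9, 0], 0]
    - [[0, 0.9, 0], 0]

```text
time: 12.75
position: [0.5622, -0.0442, 0.0474]
tool_rot: [-0.5, 0.5, -0.5, 0.5]
ft_force: [0.3, -0.3, 0.3]
grip_width: 0.0601
```

Call:
arm_command:
  plan:
    - [[0, 0.1, 0], 0]
    - [[0, 0.2, 0], 0]
    - [[0, 0.3, 0], 0]
    - [[0, 0.4, 0], 0]
    - [[0, 0.4, 0], 0]

```text
time: 13.25
position: [0.5622, -0.0345, 0.0473]
tool_rot: [-0.5, 0.5, -0.5, 0.5]
ft_force: [-0.6, 0.8, 0.2]
grip_width: 0.0602
```

No contact 9 mm past the ring's edge. I'll carry on across the whole ring at 2.3 mm above the face, then come back with the fingers shut over the middle line, to feel for any high side.

Call:
arm_command:
  plan:
    - [[0, 0.5, 0], 0]
    - [[0, 1.1, 0], 0]
    - [[0, 1.7, 0], 0]
    - [[0, 2.3, 0], 0]
    - [[0, 2.8, 0], 0]

```text
time: 13.75
position: [0.562, 0.0371, 0.0473]
tool_rot: [0.5, -0.5, 0.5, -0.5]
ft_force: [-0.8, 0.6, 0.1]
grip_width: 0.0602
```

Call:
arm_command:
  plan:
    - [[0, 0.3, 0], 0]
    - [[0, 0.4, 0], 0]
    - [[0, 0.4, 0], 0]
    - [[0, 0.4, 0], 0]
    - [[0, 0.4, 0], 0]
  fingers: -1

```text
time: 14.25
position: [0.5624, 0.0446, 0.0473]
tool_rot: [0.5, -0.5, 0.501, -0.5]
ft_force: [-0.3, -0.3, -0.0]
grip_width: 0.0278
```

Call:
arm_command:
  plan:
    - [[0, -0.5, 0], 0]
    - [[0, -1.1, 0], 0]
    - [[0, -1.7, 0], 0]
    - [[0, -2.3, 0], 0]
    - [[0, -2.9, 0], 0]

```text
time: 14.75
position: [0.5623, -0.0293, 0.0473]
tool_rot: [0.499, -0.5, 0.501, -0.499]
ft_force: [0.7, -1.0, -0.5]
grip_width: 0.0007
```

Call:
arm_command:
  plan:
    - [[0, -0.6, 0], 0]
    - [[0, -1.2, 0], 0]
    - [[0, -1.8, 0], 0]
    - [[0, -2.2, 0], 0]
    - [[0, -2.2, 0], 0]

```text
time: 15.25
position: [0.5626, -0.084, 0.0473]
tool_rot: [0.499, -0.5, 0.501, -0.499]
ft_force: [1.0, 0.1, -0.2]
grip_width: 0.0008
```

Call:
arm_command:
  plan:
    - [[0, 0, 1.5], 0]
    - [[0, -1, 3], 0]
    - [[0, -2.5, 4], 0]
    - [[0, -4, 5], 0]
    - [[0, -5, 5], 0]

```text
time: 15.75
position: [0.5648, -0.2102, 0.1765]
tool_rot: [0.499, -0.497, 0.503, -0.5]
ft_force: [0.7, -0.3, -0.1]
grip_width: 0.0006
```

Call:
arm_command:
  plan:
    - [[0, -0.5, 0.5], 0]
    - [[0, -0.5, 0.5], 0]
    - [[0, -0.5, 0.5], 0]

```text
time: 16.05
position: [0.562, -0.2189, 0.1846]
tool_rot: [-0.5, 0.501, -0.5, 0.5]
ft_force: [0.1, 0.5, -0.1]
grip_width: 0.0008
```

```bash
python3 - <<'E'
from h import *
for n in('top','scene'): shot(n,n+'14')
o=get_obs();print(o['position'],o['ft_force'],o['time'])
t=load('top14');s=load('scene14')
print('ring @45',find(t,.562,.003,.045,.040,.0475,1),'recess',find(t,.562,.003,.045,.0465,.052,0))
print('large now/before',find(t,.473,.166,.051,.038,.054,1),find(load('top0'),.473,.166,.051,.038,.054,1))
u,v=proj(t,[.5632,.003,.045]).astype(int);k=45
a=cv2.resize(t['pixels'][v-k:v+k,u-k:u+k,::-1],(330,330),interpolation=cv2.INTER_CUBIC)
b=cv2.resize(t['pixels'][70:310,75:385,::-1],(426,330))
cv2.imwrite('pics/c14.png',np.hstack([a,b]))
E
```

```text
[ 0.56166252 -0.21808851  0.18395836] [-0.50821213  0.41779875 -0.35348769] 16.15
ring @45 [5.623e-01 5.000e-04 4.600e-02 1.080e+02 3.000e-04] recess [5.624e-01 3.500e-03 4.820e-02 1.150e+02 4.000e-04]
large now/before [4.731e-01 1.664e-01 4.630e-02 1.060e+02 3.000e-04] [4.730e-01 1.664e-01 4.630e-02 1.150e+02 3.000e-04]
```

View pics/c14.png

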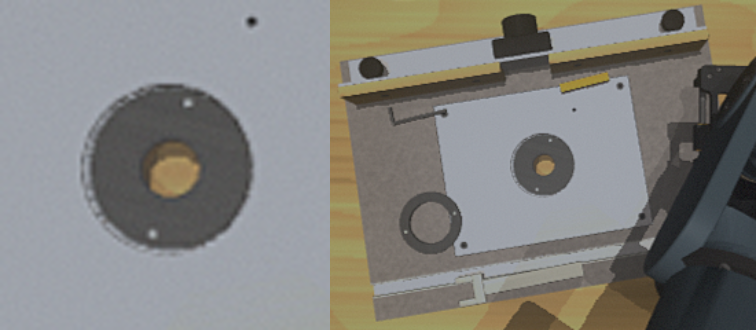

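View pics/scene14.png

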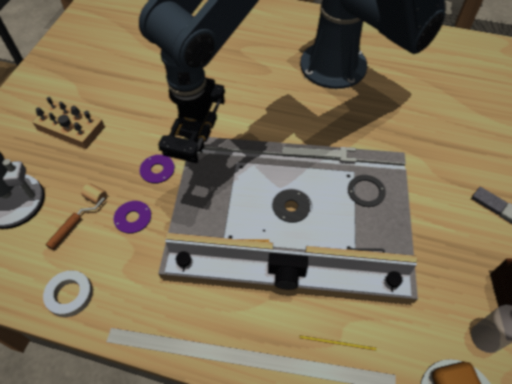

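The sweeps met nothing, and the ring's position is unchanged. The top-view fit still reads about 3 mm off centre against 1.5 mm of room, though that recess fit mixes two rim lines. As a last check I'll touch the near (−y) side from above to measure its height.

Call:
arm_command:
  plan:
    - [[0, 1.8, 0], 0]
    - [[0, 3.4, -1], 0]
    - [[0, 5, -2], 0]
    - [[0, 6.5, -3.2], 0]
    - [[0, 7.5, -4.4], 0]

```text
time: 16.65
position: [0.561, -0.0284, 0.0735]
tool_rot: [0.501, -0.5, 0.499, -0.5]
ft_force: [0.7, -0.6, -0.3]
grip_width: 0.0007
```

Call:
arm_command:
  plan:
    - [[0, 0, -0.3], 0]
    - [[0, 0, -0.6], 0]
    - [[0, 0, -0.8], 0]
    - [[0, 0, -0.95], 0]
    - [[0, 0, -1.0], 0]

```text
time: 17.15
position: [0.5628, -0.0335, 0.0502]
tool_rot: [0.499, -0.5, 0.501, -0.5]
ft_force: [0.8, -0.1, 0.1]
grip_width: 0.0003
```

Call:
arm_command:
  plan:
    - [[0, 0, -0.06], 0]
    - [[0, 0, -0.12], 0]
    - [[0, 0, -0.16], 0]
    - [[0, 0, -0.2], 0]
    - [[0, 0, -0.2], 0]

```text
time: 17.65
position: [0.5624, -0.0325, 0.0454]
tool_rot: [0.5, -0.5, 0.5, -0.5]
ft_force: [-1.7, -0.5, 4.7]
grip_width: 0.0007
```

The near side touches at 45.4 mm, which is flush. Now the same on the far side.

Call:
arm_command:
  plan:
    - [[0, 0, 0.4], 0]
    - [[0, 1, 0.4], 0]
    - [[0, 2, 0.4], 0]
    - [[0, 2.7, 0.4], 0]
    - [[0, 2.7, 0.2], 0]

```text
time: 18.15
position: [0.5626, 0.0371, 0.0507]
tool_rot: [-0.5, 0.499, -0.5, 0.501]
ft_force: [-0.2, -0.6, -0.1]
grip_width: 0.0002
```

Call:
arm_command:
  plan:
    - [[0, 0, -0.06], 0]
    - [[0, 0, -0.12], 0]
    - [[0, 0, -0.16], 0]
    - [[0, 0, -0.2], 0]
    - [[0, 0, -0.2], 0]

```text
time: 18.65
position: [0.5624, 0.0343, 0.0454]
tool_rot: [0.5, -0.5, 0.501, -0.499]
ft_force: [-1.2, -1.0, 4.8]
grip_width: 0.0003
```

Call:
arm_command:
  plan:
    - [[0, 0, 0.5], 0]
    - [[0, -0.5, 2], 0]
    - [[0, -2, 3.5], 0]
    - [[0, -3.8, 4.5], 0]
    - [[0, -5.5, 5], 0]

```text
time: 19.15
position: [0.5634, -0.1038, 0.1732]
tool_rot: [0.499, -0.498, 0.501, -0.501]
ft_force: [1.6, 0.4, -0.3]
grip_width: 0.0003
```

Call:
arm_command:
  plan:
    - [[0, -1.8, 0.5], 0]
    - [[0, -3, 1], 0]
    - [[0, -3, 1], 0]
    - [[0, -3, 1], 0]

```text
time: 19.55
position: [0.5619, -0.178, 0.1954]
tool_rot: [0.499, -0.501, 0.501, -0.499]
ft_force: [0.4, -0.3, -0.7]
grip_width: 0.0005
```

```bash
python3 - <<'E'
from h import *
t=shot('top','top15');o=get_obs();print(o['position'],o['ft_force'],o['time'])
print('large',find(t,.473,.166,.051,.038,.054,1),'ring',find(t,.562,.003,.045,.040,.0475,1))
d=cv2.absdiff(t['pixels'],load('top0')['pixels']).max(2)
for n,(x0,x1,y0,y1) in dict(bar=(238,282,118,142),hex=(112,165,143,165),spanner=(165,262,258,295),large=(120,175,205,258)).items(): print(n,(d[y0:y1,x0:x1]>40).mean().round(3))
cv2.imwrite('pics/c15.png',cv2.resize(t['pixels'][70:310,75:385,::-1],(775,600)))
E
```

```text
[ 0.56152924 -0.17678894  0.19475814] [0.53305061 1.26444835 0.03928122] 19.6
large [4.731e-01 1.664e-01 4.630e-02 1.020e+02 3.000e-04] ring [5.623e-01 5.000e-04 4.600e-02 1.080e+02 3.000e-04]
bar 0.348
hex 0.126
spanner 0.123
large 0.11
```

View pics/c15.png

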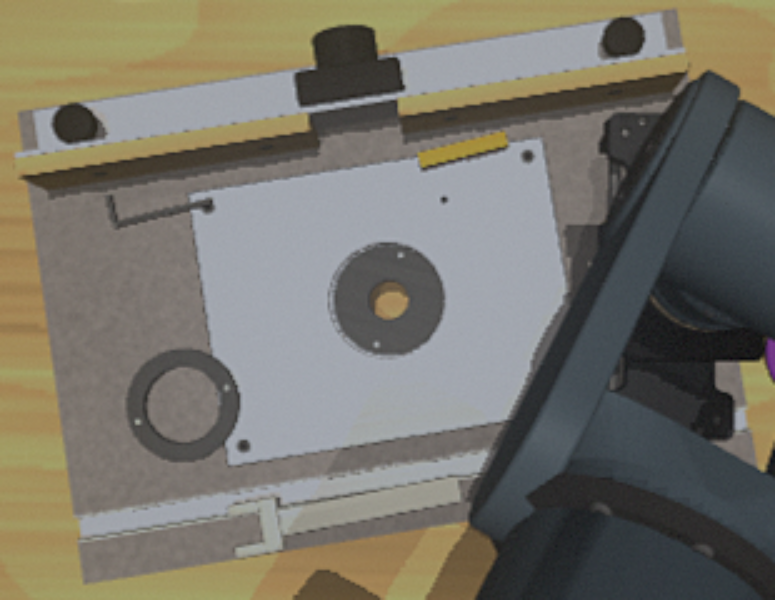

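The far side also touches at 45.4 mm, so the ring is flush front and back. The bar, hex key, spanner and large ring are at the same pixels as at the start. The image-difference numbers are not near zero, but the global brightness changed between the pictures. Handing in.

```bash
python3 -c "
from rig import hand_in
print(hand_in())"
```

```text
the job is handed in; nothing more can be done
None
```

The small-hole ring is seated in the recess, and I handed the job in at about 19.6 s on the robot's clock.

**What I did:** I pushed the ring across the top with part-open fingertips behind it. About 7 mm short of centre it tipped nose-down and caught on the ledge's inner edge, and two pushes (up to 14 N) did not free it. I then pressed its raised rear side level from above with about 10 N and slid it the last few millimetres, and it dropped in. The ring was never gripped or lifted.

**Last checks:**
- **Flushness:** the fingertips touched the ring's −y and +y sides at 45.4 mm each, against 45 mm for the face. Sweeps about 2.3 mm above the face, across the whole ring, met nothing. I did not touch-test the ±x sides.
- **Other ring and tools:** the large ring measured within 0.1 mm of where it began. The spanner, setup bar and hex key look unmoved in the picture.

**Checks that disagreed:**
- **Centring:** the top-view fit put the seated ring about 3 mm from the recess centre, more than the 1.5 mm of room. That recess fit was poor (radius 48.2 mm instead of 47.5), and the scene and wrist views gave 0.4 to 0.8 mm.
- **Before/after picture difference:** the areas around the tools and the large ring were not near zero (0.11 to 0.35). I put that down to changed lighting, because their outlines matched.

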